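# Release the die carrier through the hidden hole and stow the push rod

## Task

Free the die carrier of the grey press: with the push rod, feel along the hidden face inside its mouth for the one hole, put the rod's steel end through it and push the carrier fully out at the back. Then draw the rod out and put it away lying flat in the rod bay of the wooden tray, sliding the divider over far enough that the rod fits beside the short brass die, which stays in its own bay. Leave everything else where it is.

Things in the scene. Friction and masses are not known exactly. Their poses are not given: they have to be found in the camera images.
- rod_grip (a point): The push rod, loose on the table: dark wooden handle, 26 mm wide, 44 mm high, 90 mm long, then in line a plain round steel shank 12 mm in diameter, 110 mm long; 200 mm over all, about 0.25 kg. This point is on its axis in the handle, 55 mm from the butt and 35 mm from the handle's front end, 22 mm above the surface it lies on. x points along the rod to the steel tip, z up.
- rod_tip (a point): The steel end of the same rod, on its axis, 145 mm ahead of rod_grip. Axes as rod_grip.
- press_mouth (a point): The die press is a fixed low grey box, 300 mm wide (y), 130 mm deep (x), 88 mm high (a bar on the rear half of its roof reaches 102 mm). Its mouth, in the side towards the robot, is a roofed window 116 mm wide, open from 32 to 72 mm above the table. This point is the middle of the mouth's outer edge, 53 mm above the table. x points straight into the press, z up.
- press_face (a point): Middle of the hidden face, an upright flat rigid steel plate 40 mm inside the mouth; axes as press_mouth, 53 mm above the table. The plate, 10 mm thick, has ONE hole, 22 mm wide (y) and 26 mm high, centred at this height; the hole's centre is anywhere from y = -42 to +42 mm, different every time. 8 mm behind the plate, all along, is the carrier's flat front wall.
- carrier (a joint): The die carrier, a steel slide with a wooden die, in the press. 0 = fully in, 0.040 m = fully out at its stop, sticking out of the side away from the robot. Pushed along x of press_face with about 4 to 6 N; stays where it is left. Reached only through the hole in the hidden face: when it is fully out, the rod's tip is 58 mm beyond the face.
- tray_floor (a point): Fixed open wooden tool tray, outside 332 mm long (x), 104 mm wide (y), walls 6 mm thick, 40 mm high. This point is the centre of its inner floor, 6 mm above the table; inside it runs from x = -160 to +160 mm, y = -46 to +46 mm. A divider parts it into a rod bay (-x end) and a bay for the short brass die (+x end).
- divider (a joint): The tray's plywood divider: slides along the tray's x with about 2 N, stays where it is left. The rod bay is 130 mm + this value long: 130 mm at 0, 240 mm at 0.110 m, its stop. The rod needs over 200 mm. At the stop the other bay is 72 mm long, enough for the 60 mm die.
- divider_top (a point): Middle of the divider's top, 54 mm above the table; axes as tray_floor. The divider's board is 8 mm thick, 4 mm either side of this point, from 7 to 47 mm above the table, and spans the tray; a ledge 40 mm long (y) and 12 mm thick (x) lies on top of it. The rod bay is on its -x side.
- shortdie_mid (a point): Centre of the short brass die, 60 x 45 x 24 mm, lying loose in the tray's +x bay, long side along the tray. It stays in that bay.
- blocka: Bystander, not part of the job: dark wooden die block 80 x 60 x 35 mm with a brass top. Origin at the centre of its underside (tools: on their length). Leave it where it is.
- blockb: Bystander, not part of the job: light wooden die block 90 x 50 x 30 mm. Origin at the centre of its underside (tools: on their length). Leave it where it is.
- blockc: Bystander, not part of the job: steel die block 70 x 70 x 28 mm. Origin at the centre of its underside (tools: on their length). Leave it where it is.
- blockd: Bystander, not part of the job: dark wooden die block 64 x 44 x 28 mm. Origin at the centre of its underside (tools: on their length). Leave it where it is.
- scraper: Bystander, not part of the job: screwdriver lying on the table, handle towards its -x. Origin at the centre of its underside (tools: on their length). Leave it where it is.
- oilcan: Bystander, not part of the job: upright can, 60 mm in diameter, 100 mm high. Origin at the centre of its underside (tools: on their length). Leave it where it is.
- toolcup: Bystander, not part of the job: upright steel cup, 76 mm in diameter, 90 mm high. Origin at the centre of its underside (tools: on their length). Leave it where it is.
Things that resemble listed ones, but are neither listed nor needed, are in the scene too. Of the things shaped like the part that bears rod_grip, the dark wooden one is meant. Leave any purple look-alike of the part that bears shortdie_mid alone.

How it is judged:
By the outcome, as a careful person would: the job done as asked, in the order asked, and still so for the second after the job is handed in, with the robot touching nothing.
It also fails if it takes over 72 s, if anything falls off the work surface, if the arm or the gripper's body presses on something with over 40 N, if the wrist force passes 120 N, or if a joint passes its speed limit or range.

## Robot

A 6-joint arm with a two-finger parallel gripper is mounted at the origin on the work surface. World frame = base frame: x ahead of the robot, y to its left, z up, the work surface at z = 0. Lengths are in mm, angles in rad, forces in N, time in s.
With the tool pointing down it reaches from about 350 to 975 mm from the base axis. Payload 7.1 kg.
Tool frame: the origin (TCP) lies between the finger pads; the fingertips stand 19 mm ahead of it and the grasp point (between the pads) is the TCP; z points along the fingers, y is the line along which they close (so a half turn about z gives the same grasp; the last joint's range is limited). The gripper opens to 88 mm and grips with 3 to 60 N. Pads are 20 mm wide; open, the fingers measure 115 mm over their backs; the gripper's body (75 mm by 178 mm) begins 61 mm behind the grasp point.
Start: joints at [-1.274, 0.423, 1.63, -0, 1.089, -0.019], TCP at [194.128, -594.07, 241.675] pointing down, gripper open.
Joint ranges: [-3, 3], [-0.9, 2.11], [0.09, 2.58], [-1.31, 4.45], [0.11, 2.69], [-2.54, 2.54]. Speed limits (rad/s): [2.39, 2.39, 3.01, 3.14, 3.14, 3.14].

## Interface

Orientations are given as a rotation vector (axis times angle).
In Python, from workcell import ctrl gives the robot as it stands.
- The arm moves only by the tool arm_command, never from a script. Its argument "series" is a list of rows, each an object with "linear": the shift along the tool's x, y, z in m, a list of three; "turn": the turn about the tool's z in rad. A call has 1 to 10 rows; each row shifts and turns the commanded pose from where the row before left it, along the tool's axes as they then stand; what a row does not reach is not made up. A row lasts 1/10 s, in which the tool goes at most 50 mm and 8.59 degrees, less where a joint would pass 70% of its speed; a pose out of reach is approached as far as the arm can. A call with a gripper value outside its range is refused whole. "jaw" is the opening, from -1 (shut) to 1 (fully open), set as the call begins (left out, the last holds). The fingers move at their own pace and stop on an object; the grip force is fixed at half the most. Time passes only in rows, so rows that do not move let the fingers close. It gives the time, the measured TCP pose, the force, the opening and the grip force at its end, in the units of the state.
- ctrl.get_obs(): the state, without advancing time (a new reading comes with each control period).
- ctrl.get_image(name): name is "side" or "top"; returns a dict with "frame" (400x640x3 uint8, blue, green, red), "fx", "fy", "cx", "cy" (pixels), "k1" (the pictures are not rectified: a ray, as slopes to the right and down, at radius r is drawn at 1 + k1 r^2 times it, then the intrinsics apply), "rvec" (rotation vector, rad) and "tvec" (3), from world to camera coordinates, as OpenCV has them. Camera axes: x right, y down, z forward; pixel columns grow to the right and rows downward; lengths in mm; the calibration is good to about 2 mm. A picture is of the moment at which its call begins. There is no depth.
- ctrl.close_job(): hands the job in; it is judged then, once.
The state is a dict: "t": time; "qpos": joint angles; "qvel": joint speeds; "joint_torque": joint torques, N m; "ee_pos": TCP position; "orientation": TCP orientation; "ft_force": force on the tool from outside, world axes, zero at the start; "moment": the same for the moment, N m; "width": finger opening in mm; "grasp_force": force on a finger pad.
Only numpy, scipy, OpenCV 4.12 (cv2) and the standard library are available. Lean on these libraries where they do the work, as an engineer would, in place of code of your own. Each camera call takes 0.05 s, during which the arm holds its last target. There are 200 camera calls.

## Working session

There is one attempt and no reset: what is moved stays moved. The work goes in short steps, Python scripts to look and compute and a tool call to move; the robot and the scene stay as the last step left them, time stands still between calls to the robot, and variables do not carry over. Pictures are saved under pics/ and viewed, at most 10 in all, crops included, and the job is handed in when it is done.

Besides the shell and the picture viewer there is one more tool, called after "Request:" by a JSON object that holds its "op" and its "data". arm_command: Moves the arm, as the interface text tells. Its arguments: {"type":"object","properties":{"series":{"type":"array"},"jaw":{"type":"number"}},"required":["series"]}

```bash
mkdir -p pics; ls; cat > h.py <<'E'
import numpy as np, cv2
from workcell import ctrl
from scipy.spatial.transform import Rotation as R
def snap(n,f):
    d=ctrl.get_image(n); cv2.imwrite('pics/'+f+'.png',d['frame'])
    np.savez('pics/'+f+'.npz',**{k:v for k,v in d.items()}); return d
def load(f): return dict(np.load('pics/'+f+'.npz'))
def ray(d,u,v):
    K=np.array([[d['fx'],0,d['cx']],[0,d['fy'],d['cy']],[0,0,1]],float)
    p=cv2.undistortPoints(np.array([[[u,v]]],float),K,np.array([d['k1'],0,0,0],float))[0,0]
    Rm=R.from_rotvec(np.ravel(d['rvec'])).as_matrix()
    return -Rm.T@np.ravel(d['tvec']), Rm.T@np.array([p[0],p[1],1])
def at(d,u,v,z):
    c,r=ray(d,u,v); return c+r*(z-c[2])/r[2]
def proj(d,P):
    K=np.array([[d['fx'],0,d['cx']],[0,d['fy'],d['cy']],[0,0,1]],float)
    return cv2.projectPoints(np.array(P,float).reshape(-1,3),np.ravel(d['rvec']).astype(float),np.ravel(d['tvec']).astype(float),K,np.array([d['k1'],0,0,0],float))[0].reshape(-1,2)
E
python3 - <<'E'
from h import *
for n in('top','side'):
    d=snap(n,n+'0'); c,_=ray(d,320,200); print(n,c,d['fx'],d['k1'])
print(ctrl.get_obs())
E
```

```text
pics
top [ 223.04718849  -12.07282155 1496.93506124] 455.6134573084531 -0.0591828289666248
side [ 79.91477969 976.38995012 893.10273357] 446.99279925871286 -0.01799051770743964
{'t': 0.1, 'qpos': array([-1.27399547e+00,  4.23775528e-01,  1.63056246e+00, -1.22228928e-05,
        1.08859095e+00, -1.90286315e-02]), 'qvel': array([-0.00060034, -0.00202363, -0.00154969, -0.00104752, -0.00138244,
        0.00028245]), 'joint_torque': array([ 2.46844511e-04, -5.45614779e+01, -2.74324501e+01,  6.45519909e-02,
        1.88148947e-02, -3.54563849e-05]), 'ee_pos': array([ 194.0013793 , -593.65641314,  240.99255701]), 'orientation': array([-3.10119605e+00, -4.93845394e-01,  3.07301324e-04]), 'ft_force': array([-0.39578285,  0.08566079, -0.92587728]), 'moment': array([-0.0207882 ,  0.04246207, -0.03600117]), 'grasp_force': 0.0, 'width': 87.93721978780711}
```

View pics/top0.png

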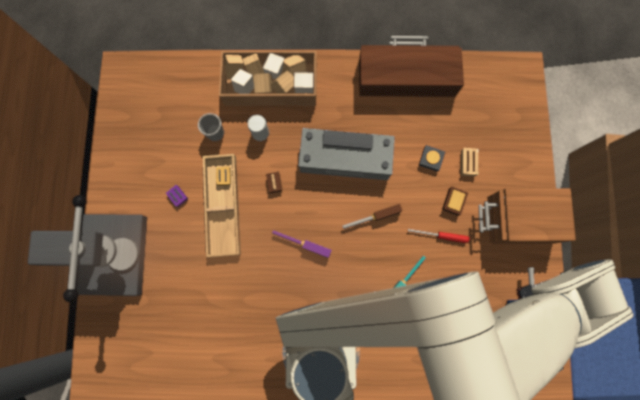

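View pics/side0.png

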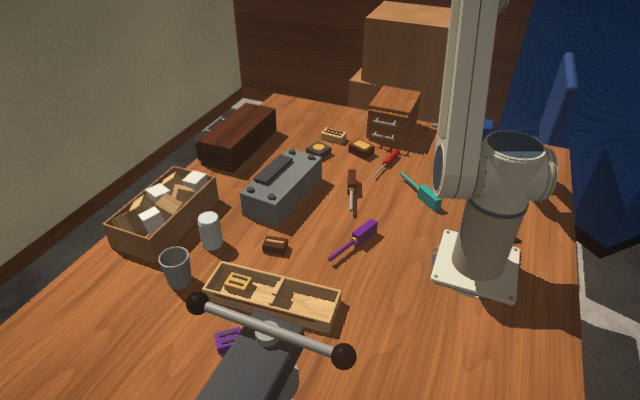

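Top view: the candidates for the rod are the brown handle with steel shank (372,217), the purple one (302,243), the red one (440,237) and the teal one (410,272). By the description I choose the brown one. The press is at (347,153), the tray at (221,205) with its divider at about (220,210), the brass die at (223,176), and the purple look-alike die at (177,196).

```bash
python3 - <<'E'
from h import *
a=load('top0');b=load('side0')
A=cv2.resize(a['frame'][120:265,195:405],None,fx=3.8,fy=3.8,interpolation=cv2.INTER_CUBIC)[:550,:800]
cv2.imwrite('pics/c1.png',A)
B=cv2.resize(b['frame'][130:340,190:390],None,fx=2.85,fy=2.85,interpolation=cv2.INTER_CUBIC)
cv2.imwrite('pics/c2.png',B)
for n,u,v,z in [('grip',388,212,22),('tip',343,228,22),('press',347,153,88),('tray',221,205,40),('die',223,176,30)]: print(n,at(a,u,v,z))
print(proj(a,[[0,0,0],[194,-594,241]]))
E
```

```text
grip [ 440.15957025 -217.45996477   22.        ]
tip [387.31370419 -69.93601097  22.        ]
press [620.94607077 -81.29681842  88.        ]
tray [458.85236366 326.74774286  40.        ]
die [557.76474107 326.86103845  30.        ]
[[321.03144184 350.71857224]
 [537.67097921 289.53952554]]
```

View pics/c1.png

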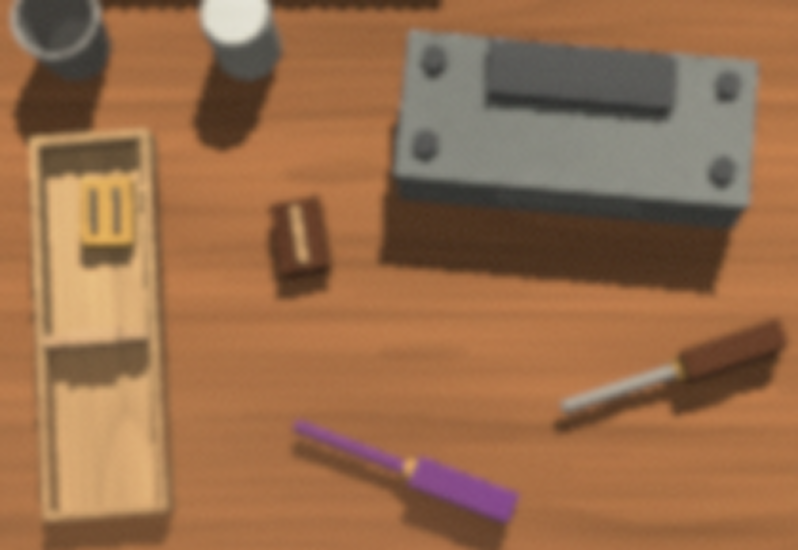

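View pics/c2.png

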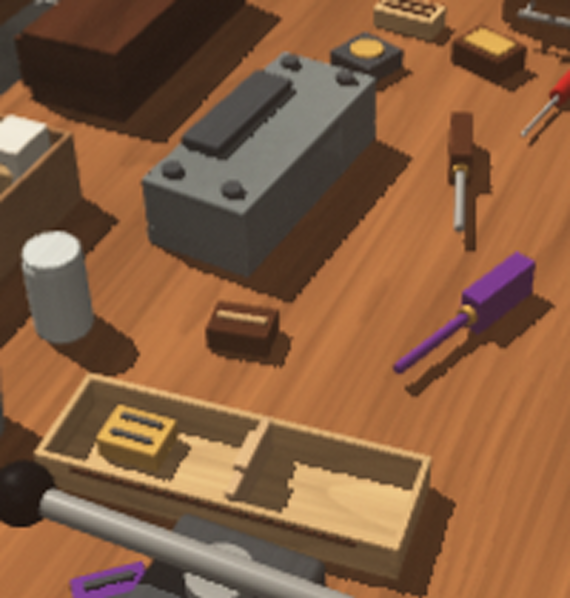

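The crops confirm the choice: brown wooden handle, brass ferrule and steel shank, with its tip at crop (565,408), i.e. top image (343.7,227.4). Next I fit poses with the known sizes.

```bash
cat > fit.py <<'E'
from h import *
from scipy.optimize import least_squares
a=load('top0');b=load('side0')
T=lambda u,v:(195+u/3.8,120+v/3.8)
S=lambda u,v:(190+u/2.85,130+v/2.85)
def fit(n,top,side,x0):
    def res(p,full=False):
        r=[]
        c,s=np.cos(p[2]),np.sin(p[2])
        for d,L in((a,top),(b,side)):
            for (x,y,z),uv in L:
                r.append(proj(d,[[p[0]+c*x-s*y,p[1]+s*x+c*y,z]])[0]-uv)
        return np.ravel(r)
    o=least_squares(res,x0,loss='soft_l1'); print(n,o.x.round(3),'px res',res(o.x).round(1)); return o.x
h=88
press=fit('press',[((130,150,h),T(410,32)),((130,-150,h),T(757,65)),((0,150,h),T(397,178)),((0,-150,h),T(748,208))],
 [((130,150,h),S(147,182)),((0,150,h),S(250,215)),((0,-150,h),S(375,80)),((130,-150,h),S(285,55))],[560,-80,0])
tray=fit('tray',[((166,52,40),T(32,140)),((166,-52,40),T(150,130)),((-166,-52,40),T(168,512)),((-166,52,40),T(45,520))],
 [((166,52,40),S(38,455)),((166,-52,40),S(92,377)),((-166,-52,40),S(430,457)),((-166,52,40),S(395,545))],[459,327,0])
rod=fit('rod',[((145,0,22),T(565,408)),((35,0,22),T(680,370)),((-55,13,44),T(787,342)),((-55,-13,44),T(778,320))],
 [((145,0,22),S(459,228)),((35,0,22),S(461,172)),((-55,13,44),S(452,113)),((-55,-13,44),S(470,114))],[440,-217,1.9])
for d,uv in((a,T(95,342)),(b,S(252,445))):
    p=at(d,*uv,54)-[tray[0],tray[1],0]; c,s=np.cos(tray[2]),np.sin(tray[2]); print('divider in tray',c*p[0]+s*p[1],-s*p[0]+c*p[1])
np.savez('poses',press=press,tray=tray,rod=rod)
o=ctrl.get_obs(); M=R.from_rotvec(o['orientation']).as_matrix(); print(M.round(3), 'tool x yaw',np.arctan2(M[1,0],M[0,0]))
E
python3 fit.py
```

```text
press [ 5.60095e+02 -7.57680e+01 -8.00000e-02] px res [-0.7  0.4  0.4 -0.9 -1.1  0.9  0.6  0.6 -1.4 -0.6 -0.5  0.3  1.6 -0.9
 -0.2 -1.4]
tray [4.60965e+02 3.27636e+02 8.80000e-02] px res [-0.2 -0.3 -0.2 -0.3  0.1 -0.5  0.   0.1 -0.8 -0.5 -0.5 -1.6  1.5 -0.1
  2.1  1.8]
rod [ 435.14  -205.154    1.895] px res [-1.4  0.1  0.3 -0.5  0.4  1.   0.  -0.8  0.3  0.8 -0.1 -0.3  7.5 -0.
 -6.4 -0.7]
divider in tray -20.721336918722994 0.17418934890844429
divider in tray -14.96899682620779 -4.1270537974072985
[[ 0.951  0.311 -0.   ]
 [ 0.311 -0.951  0.001]
 [ 0.    -0.001 -1.   ]] tool x yaw 0.31583515787696387
```

```bash
sed -i "s/S(452,113)/S(470,114)/;s/((-55,-13,44),S(470,114))/((-55,-13,44),S(452,113))/" fit.py; python3 fit.py | grep rod
cat > to.py <<'E'
from h import *
import sys
def to(x,y,z,yaw):
    o=ctrl.get_obs(); M=R.from_rotvec(o['orientation']).as_matrix(); y0=np.arctan2(M[1,0],M[0,0])
    t=-((yaw-y0+np.pi)%(2*np.pi)-np.pi)
    c,s=np.cos(yaw),np.sin(yaw); D=np.array([[c,s,0],[s,-c,0],[0,0,-1]]) # columns tool axes
    print('turn',round(t,4),'then tool shift m',(D.T@(np.array([x,y,z])-o['ee_pos'])/1000).round(4),'t',o['t'],'pos',o['ee_pos'].round(1),'yaw',round(y0,4),'F',o['ft_force'].round(1),'w',round(o['width'],1))
P=dict(np.load('poses.npz'))
def loc(n,x,y):
    p=P[n];c,s=np.cos(p[2]),np.sin(p[2]); return p[0]+c*x-s*y,p[1]+s*x+c*y
E
python3 - <<'E'
from to import *
r=P['rod']; to(r[0],r[1],22,r[2])
E
```

```text
rod [ 435.62  -205.02     1.899] px res [-1.4  0.1  0.2 -0.6  0.4  0.8 -0.1 -1.   0.4  0.8 -0.2 -0.3  0.9 -0.4
turn -1.583 then tool shift m [0.2901 0.3539 0.219 ] t 0.1 pos [ 194.  -593.7  241. ] yaw 0.3158 F [-0.4  0.1 -0.9] w 87.9
```

Request:
{"op": "arm_command", "data": {"series": [{"linear": [0, 0, 0], "turn": -0.149}, {"linear": [0, 0, 0], "turn": -0.149}, {"linear": [0, 0, 0], "turn": -0.149}, {"linear": [0, 0, 0], "turn": -0.149}, {"linear": [0, 0, 0], "turn": -0.149}, {"linear": [0, 0, 0], "turn": -0.149}, {"linear": [0, 0, 0], "turn": -0.149}, {"linear": [0, 0, 0], "turn": -0.149}, {"linear": [0, 0, 0], "turn": -0.149}, {"linear": [0, 0, 0], "turn": -0.149}]}}

```text
t: 1.1
ee_pos: [194.0, -593.8, 241.2]
orientation: [-1.938, -2.472, -0.001]
ft_force: [-0.4, 0.6, 0.1]
width: 87.8
grasp_force: 0.0
```

Request:
{"op": "arm_command", "data": {"series": [{"linear": [0, 0, 0], "turn": -0.093}, {"linear": [0.029, 0.0354, 0], "turn": 0}, {"linear": [0.029, 0.0354, 0], "turn": 0}, {"linear": [0.029, 0.0354, 0], "turn": 0}, {"linear": [0.029, 0.0354, 0], "turn": 0}, {"linear": [0.029, 0.0354, 0], "turn": 0}, {"linear": [0.029, 0.0354, 0], "turn": 0}, {"linear": [0.029, 0.0354, 0], "turn": 0}, {"linear": [0.029, 0.0354, 0], "turn": 0}, {"linear": [0.029, 0.0354, 0], "turn": 0}]}}

```text
t: 2.1
ee_pos: [412.2, -242.6, 241.6]
orientation: [-1.829, -2.554, -0.0]
ft_force: [0.5, -0.9, -0.2]
width: 87.8
grasp_force: 0.0
```

Request:
{"op": "arm_command", "data": {"series": [{"linear": [0.029, 0.0354, 0], "turn": 0}, {"linear": [0, 0, 0.03], "turn": 0}, {"linear": [0, 0, 0.04], "turn": 0}, {"linear": [0, 0, 0.04], "turn": 0}, {"linear": [0, 0, 0.02], "turn": 0}, {"linear": [0, 0, 0], "turn": 0}]}}

```text
t: 2.7
ee_pos: [433.8, -204.4, 109.0]
orientation: [-1.825, -2.55, 0.002]
ft_force: [-0.1, -0.2, 0.5]
width: 88.1
grasp_force: 0.0
```

```bash
python3 - <<'E'
from to import *
r=P['rod']; to(r[0],r[1],22,r[2])
a=snap('top','t1');b=snap('side','s1')
A=cv2.resize(a['frame'][170:260,300:430],None,fx=3,fy=3,interpolation=cv2.INTER_CUBIC)
B=cv2.resize(b['frame'][120:240,290:420],None,fx=3,fy=3,interpolation=cv2.INTER_CUBIC)
I=np.zeros((360,780,3),np.uint8);I[:270,:390]=A;I[:,390:]=B;cv2.imwrite('pics/c3.png',I)
E
```

```text
turn 0.0002 then tool shift m [-0.0012  0.0015  0.087 ] t 2.7 pos [ 433.8 -204.4  109. ] yaw 1.899 F [-0.1 -0.2  0.5] w 88.1
```

View pics/c3.png

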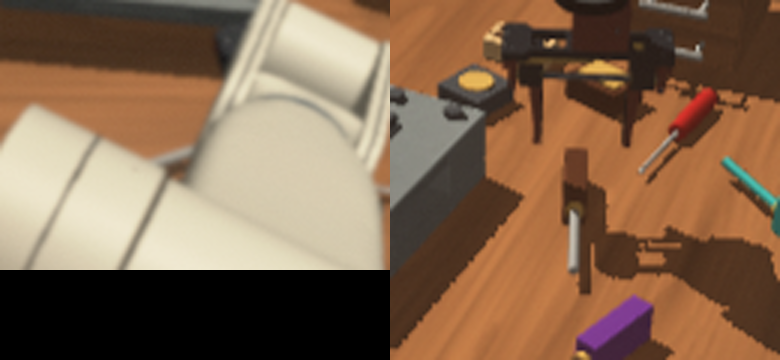

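The fingers (crop 537 and 627,140) straddle the brown handle (573,165), so I descend and grip.

Request:
{"op": "arm_command", "data": {"series": [{"linear": [-0.001, 0.0015, 0.04], "turn": 0}, {"linear": [0, 0, 0.03], "turn": 0}, {"linear": [0, 0, 0.015], "turn": 0}, {"linear": [0, 0, 0.001], "turn": 0}, {"linear": [0, 0, 0], "turn": 0}]}}

```text
t: 3.3
ee_pos: [438.5, -206.5, 26.9]
orientation: [1.828, 2.553, 0.0]
ft_force: [-0.0, 0.0, -0.7]
width: 87.9
grasp_force: 0.0
```

Request:
{"op": "arm_command", "data": {"series": [{"linear": [0, 0, 0], "turn": 0}, {"linear": [0, 0, 0], "turn": 0}, {"linear": [0, 0, 0], "turn": 0}, {"linear": [0, 0, 0], "turn": 0}, {"linear": [0, 0, 0], "turn": 0}, {"linear": [0, 0, 0], "turn": 0}, {"linear": [0, 0, 0], "turn": 0}, {"linear": [0, 0, 0], "turn": 0}], "jaw": -1}}

```text
t: 4.1
ee_pos: [437.6, -205.9, 25.6]
orientation: [-1.829, -2.554, -0.0]
ft_force: [0.0, 0.6, 0.4]
width: 27.0
grasp_force: 0.5
```

Request:
{"op": "arm_command", "data": {"series": [{"linear": [0, 0, 0], "turn": 0}, {"linear": [0, 0, 0], "turn": 0}, {"linear": [0, 0, -0.02], "turn": 0}, {"linear": [0, 0, -0.03], "turn": 0}, {"linear": [0, 0, -0.03], "turn": 0}, {"linear": [0, 0, -0.03], "turn": 0}, {"linear": [0, 0, 0], "turn": 0}]}}

```text
t: 4.8
ee_pos: [439.3, -206.9, 138.6]
orientation: [1.825, 2.55, 0.001]
ft_force: [0.5, 0.1, -2.4]
width: 26.0
grasp_force: 30.0
```

```bash
python3 - <<'E'
from to import *
p=P['press']; x,y=loc('press',-175,0); to(x,y,135,p[2])
E
```

```text
turn 1.9788 then tool shift m [-0.0651 -0.1403  0.0036] t 4.8 pos [ 439.3 -206.9  138.6] yaw 1.8988 F [ 0.5  0.1 -2.4] w 26.0
```

Request:
{"op": "arm_command", "data": {"series": [{"linear": [0, 0, 0], "turn": 0.1414}, {"linear": [0, 0, 0], "turn": 0.1414}, {"linear": [0, 0, 0], "turn": 0.1414}, {"linear": [0, 0, 0], "turn": 0.1414}, {"linear": [0, 0, 0], "turn": 0.1414}, {"linear": [0, 0, 0], "turn": 0.1414}, {"linear": [0, 0, 0], "turn": 0.1414}, {"linear": [0, 0, 0], "turn": 0.1414}, {"linear": [0, 0, 0], "turn": 0.1414}, {"linear": [0, 0, 0], "turn": 0.1414}]}}

```text
t: 5.8
ee_pos: [436.6, -205.5, 134.0]
orientation: [-3.05, -0.745, 0.003]
ft_force: [-0.3, -0.6, -3.5]
width: 26.3
grasp_force: 30.0
```

Request:
{"op": "arm_command", "data": {"series": [{"linear": [0, 0, 0], "turn": 0.1414}, {"linear": [0, 0, 0], "turn": 0.1414}, {"linear": [0, 0, 0], "turn": 0.1414}, {"linear": [0, 0, 0], "turn": 0.1414}, {"linear": [-0.016, -0.035, 0], "turn": 0}, {"linear": [-0.016, -0.035, 0], "turn": 0}, {"linear": [-0.016, -0.035, 0], "turn": 0}, {"linear": [-0.016, -0.035, 0], "turn": 0}, {"linear": [0, 0, 0], "turn": 0}]}}

```text
t: 6.7
ee_pos: [381.2, -58.1, 134.1]
orientation: [-3.138, 0.122, 0.009]
ft_force: [-0.1, 0.4, -3.3]
width: 25.9
grasp_force: 30.0
```

```bash
python3 - <<'E'
from to import *
p=P['press']; x,y=loc('press',-175,0); to(x,y,57,p[2])
a=snap('top','t2');b=snap('side','s2')
A=cv2.resize(a['frame'][100:280,270:400],None,fx=3,fy=3,interpolation=cv2.INTER_CUBIC)
B=cv2.resize(b['frame'][130:310,230:360],None,fx=3,fy=3,interpolation=cv2.INTER_CUBIC)
cv2.imwrite('pics/c4.png',np.hstack([A,B]))
E
```

```text
turn 0.0024 then tool shift m [0.0048 0.0033 0.0771] t 6.7 pos [381.2 -58.1 134.1] yaw -0.0775 F [-0.1  0.4 -3.3] w 25.9
```

View pics/c4.png

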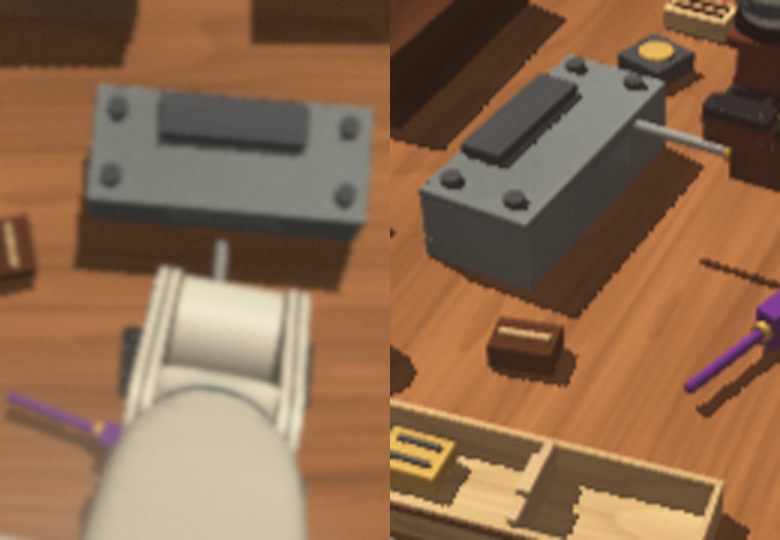

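The rod is held straight. Its tip is at top image (343.7,180.7) and side image (313.3,171.3), so I triangulate it against the TCP.

```bash
python3 - <<'E'
from to import *
a=load('t2');b=load('s2')
c1,r1=ray(a,343.7,180.7);c2,r2=ray(b,313.3,171.3)
s=np.linalg.lstsq(np.c_[r1,-r2],c2-c1,rcond=None)[0]
q1,q2=c1+s[0]*r1,c2+s[1]*r2;q=(q1+q2)/2;print(q1,q2)
o=ctrl.get_obs();M=R.from_rotvec(o['orientation']).as_matrix();print('tip in tool',M.T@(q-o['ee_pos']),M.round(3))
p=P['press'];c,s=np.cos(p[2]),np.sin(p[2]);d=q[:2]-p[:2];print('tip in press',c*d[0]+s*d[1],-s*d[0]+c*d[1])
# rod end in the first images, for scale check, at z=22
print(loc('rod',145,0),at(load('top0'),343.7,227.4,22))
E
```

```text
[519.87991863 -68.30584104 135.03845621] [518.50935339 -68.67534649 134.75499107]
tip in tool [134.97586267  -2.73630441  -0.23988074] [[ 0.997 -0.079 -0.001]
 [-0.079 -0.997  0.   ]
 [-0.001  0.    -1.   ]]
tip in press -41.35072983897437 3.987289711665379
(np.float64(388.9060184169567), np.float64(-67.75028555773514)) [389.27646415 -72.21922658  22.        ]
```

Request:
{"op": "arm_command", "data": {"series": [{"linear": [0, 0.0215, 0.04], "turn": 0.0024}, {"linear": [0, 0.0215, 0.039], "turn": 0}, {"linear": [0.03, 0, 0], "turn": 0}, {"linear": [0.03, 0, 0], "turn": 0}, {"linear": [0.008, 0, 0], "turn": 0}, {"linear": [0, 0, 0], "turn": 0}]}}

```text
t: 7.4
ee_pos: [450.7, -110.9, 56.1]
orientation: [3.139, -0.132, 0.002]
ft_force: [0.2, 0.2, -3.6]
width: 26.2
grasp_force: 30.0
```

Request:
{"op": "arm_command", "data": {"series": [{"linear": [0.002, 0, 0], "turn": 0}, {"linear": [0.002, 0, 0], "turn": 0}, {"linear": [0, 0, 0], "turn": 0}]}}

```text
t: 7.7
ee_pos: [452.9, -110.1, 56.8]
orientation: [-3.139, 0.131, 0.0]
ft_force: [-0.3, 0.4, -3.4]
width: 25.8
grasp_force: 30.0
```

Request:
{"op": "arm_command", "data": {"series": [{"linear": [0.002, 0, 0], "turn": 0}, {"linear": [0.001, 0, 0], "turn": 0}, {"linear": [0, 0, 0], "turn": 0}]}}

```text
t: 8.0
ee_pos: [456.5, -110.3, 56.8]
orientation: [3.139, -0.13, 0.001]
ft_force: [0.2, -1.0, -2.6]
width: 25.7
grasp_force: 30.0
```

Request:
{"op": "arm_command", "data": {"series": [{"linear": [0.002, 0, 0], "turn": 0}, {"linear": [0.001, 0, 0], "turn": 0}, {"linear": [0, 0, 0], "turn": 0}]}}

```text
t: 8.3
ee_pos: [459.3, -110.6, 56.6]
orientation: [-3.139, 0.131, 0.0]
ft_force: [0.0, -0.1, -3.4]
width: 25.9
grasp_force: 30.0
```

Request:
{"op": "arm_command", "data": {"series": [{"linear": [0.002, 0, 0], "turn": 0}, {"linear": [0, 0, 0], "turn": 0}]}}

```text
t: 8.5
ee_pos: [459.5, -110.3, 56.3]
orientation: [-3.138, 0.131, 0.006]
ft_force: [-4.9, 0.2, -0.6]
width: 25.6
grasp_force: 30.0
```

Request:
{"op": "arm_command", "data": {"series": [{"linear": [0.002, 0, 0], "turn": 0}, {"linear": [0, 0, 0], "turn": 0}]}}

```text
t: 8.7
ee_pos: [459.6, -110.1, 55.9]
orientation: [-3.137, 0.131, 0.012]
ft_force: [-9.1, 0.4, 0.7]
width: 25.9
grasp_force: 30.0
```

Contact with the face: about 9 N, solid. I now probe in 9 mm steps.

Request:
{"op": "arm_command", "data": {"series": [{"linear": [-0.006, 0, 0], "turn": 0}, {"linear": [0, -0.009, 0], "turn": 0}, {"linear": [0.006, 0, 0], "turn": 0}, {"linear": [0, 0, 0], "turn": 0}, {"linear": [0, 0, 0], "turn": 0}]}}

```text
t: 9.2
ee_pos: [461.1, -100.8, 56.0]
orientation: [-3.138, 0.129, 0.01]
ft_force: [-9.0, 2.2, 0.7]
width: 25.9
grasp_force: 30.0
```

Request:
{"op": "arm_command", "data": {"series": [{"linear": [-0.006, 0, 0], "turn": 0}, {"linear": [0, -0.009, 0], "turn": 0}, {"linear": [0.006, 0, 0], "turn": 0}, {"linear": [0, 0, 0], "turn": 0}, {"linear": [0, 0, 0], "turn": 0}]}}

```text
t: 9.7
ee_pos: [465.7, -93.0, 56.9]
orientation: [3.139, -0.13, 0.002]
ft_force: [0.4, 0.0, -2.7]
width: 25.6
grasp_force: 30.0
```

Request:
{"op": "arm_command", "data": {"series": [{"linear": [-0.006, 0, 0], "turn": 0}, {"linear": [0, -0.009, 0], "turn": 0}, {"linear": [0.006, 0, 0], "turn": 0}, {"linear": [0, 0, 0], "turn": 0}, {"linear": [0, 0, 0], "turn": 0}]}}

```text
t: 10.2
ee_pos: [462.9, -83.2, 55.8]
orientation: [-3.138, 0.129, 0.01]
ft_force: [-5.6, 0.5, -5.3]
width: 26.1
grasp_force: 30.0
```

Request:
{"op": "arm_command", "data": {"series": [{"linear": [-0.006, 0, 0], "turn": 0}, {"linear": [0, -0.009, 0], "turn": 0}, {"linear": [0.006, 0, 0], "turn": 0}, {"linear": [0, 0, 0], "turn": 0}, {"linear": [0, 0, 0], "turn": 0}]}}

```text
t: 10.7
ee_pos: [464.1, -74.2, 56.3]
orientation: [-3.138, 0.129, 0.008]
ft_force: [-7.2, 1.7, 0.3]
width: 25.6
grasp_force: 30.0
```

The hole is at the second probe (TCP y ≈ -93). I go back there, 1 mm nearer the middle, and enter.

Request:
{"op": "arm_command", "data": {"series": [{"linear": [-0.006, 0, 0], "turn": 0}, {"linear": [0, 0.017, 0], "turn": 0}, {"linear": [0.006, 0, 0], "turn": 0}, {"linear": [0.003, 0, 0], "turn": 0}, {"linear": [0.003, 0, 0], "turn": 0}, {"linear": [0, 0, 0], "turn": 0}]}}

```text
t: 11.3
ee_pos: [471.8, -92.3, 56.8]
orientation: [3.139, -0.13, 0.002]
ft_force: [0.8, 0.3, -3.2]
width: 25.7
grasp_force: 30.0
```

Request:
{"op": "arm_command", "data": {"series": [{"linear": [0.003, 0, 0], "turn": 0}, {"linear": [0.003, 0, 0], "turn": 0}, {"linear": [0, 0, 0], "turn": 0}]}}

```text
t: 11.6
ee_pos: [477.4, -93.0, 56.7]
orientation: [3.139, -0.13, 0.001]
ft_force: [-0.6, -1.1, -2.2]
width: 25.7
grasp_force: 30.0
```

Request:
{"op": "arm_command", "data": {"series": [{"linear": [0.003, 0, 0], "turn": 0}, {"linear": [0.003, 0, 0], "turn": 0}, {"linear": [0, 0, 0], "turn": 0}]}}

```text
t: 11.9
ee_pos: [482.5, -93.4, 56.5]
orientation: [-3.139, 0.131, 0.002]
ft_force: [-2.2, 0.1, -2.6]
width: 25.9
grasp_force: 30.0
```

Request:
{"op": "arm_command", "data": {"series": [{"linear": [0.004, 0, 0], "turn": 0}, {"linear": [0.004, 0, 0], "turn": 0}, {"linear": [0.004, 0, 0], "turn": 0}, {"linear": [0.004, 0, 0], "turn": 0}, {"linear": [0, 0, 0], "turn": 0}]}}

```text
t: 12.4
ee_pos: [499.5, -94.9, 56.6]
orientation: [3.139, -0.13, 0.001]
ft_force: [-1.4, 0.0, -3.8]
width: 25.7
grasp_force: 30.0
```

Request:
{"op": "arm_command", "data": {"series": [{"linear": [0.004, 0, 0], "turn": 0}, {"linear": [0.004, 0, 0], "turn": 0}, {"linear": [0.004, 0, 0], "turn": 0}, {"linear": [0.004, 0, 0], "turn": 0}, {"linear": [0, 0, 0], "turn": 0}]}}

```text
t: 12.9
ee_pos: [515.7, -96.3, 56.7]
orientation: [3.139, -0.131, 0.002]
ft_force: [-0.7, 0.3, -3.5]
width: 26.1
grasp_force: 30.0
```

Request:
{"op": "arm_command", "data": {"series": [{"linear": [0.003, 0, 0], "turn": 0}, {"linear": [0, 0, 0], "turn": 0}, {"linear": [0, 0, 0], "turn": 0}]}}

```text
t: 13.2
ee_pos: [518.3, -96.5, 56.8]
orientation: [3.139, -0.131, 0.002]
ft_force: [-1.5, -0.1, -4.2]
width: 25.7
grasp_force: 30.0
```

Request:
{"op": "arm_command", "data": {"series": [{"linear": [0.003, 0, 0], "turn": 0}, {"linear": [0, 0, 0], "turn": 0}, {"linear": [0, 0, 0], "turn": 0}]}}

```text
t: 13.5
ee_pos: [520.3, -96.6, 56.8]
orientation: [-3.139, 0.131, 0.001]
ft_force: [-6.0, 0.0, -0.7]
width: 25.5
grasp_force: 30.0
```

Request:
{"op": "arm_command", "data": {"series": [{"linear": [0.002, 0, 0], "turn": 0}, {"linear": [0, 0, 0], "turn": 0}, {"linear": [0, 0, 0], "turn": 0}]}}

```text
t: 13.8
ee_pos: [520.5, -96.5, 56.3]
orientation: [-3.138, 0.131, 0.007]
ft_force: [-9.7, -0.0, 0.8]
width: 26.3
grasp_force: 30.0
```

Request:
{"op": "arm_command", "data": {"series": [{"linear": [0.002, 0, 0], "turn": 0}, {"linear": [0, 0, 0], "turn": 0}, {"linear": [0, 0, 0], "turn": 0}]}}

```text
t: 14.1
ee_pos: [520.8, -96.4, 55.8]
orientation: [-3.138, 0.131, 0.012]
ft_force: [-13.0, 0.2, 1.1]
width: 25.6
grasp_force: 30.0
```

```bash
python3 - <<'E'
from to import *
a=snap('top','t3');b=snap('side','s3')
A=cv2.resize(a['frame'][80:260,270:400],None,fx=3,fy=3,interpolation=cv2.INTER_CUBIC)
B=cv2.resize(b['frame'][100:280,230:360],None,fx=3,fy=3,interpolation=cv2.INTER_CUBIC)
cv2.imwrite('pics/c5.png',np.hstack([A,B]))
E
```

```text
(no output)
```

View pics/c5.png

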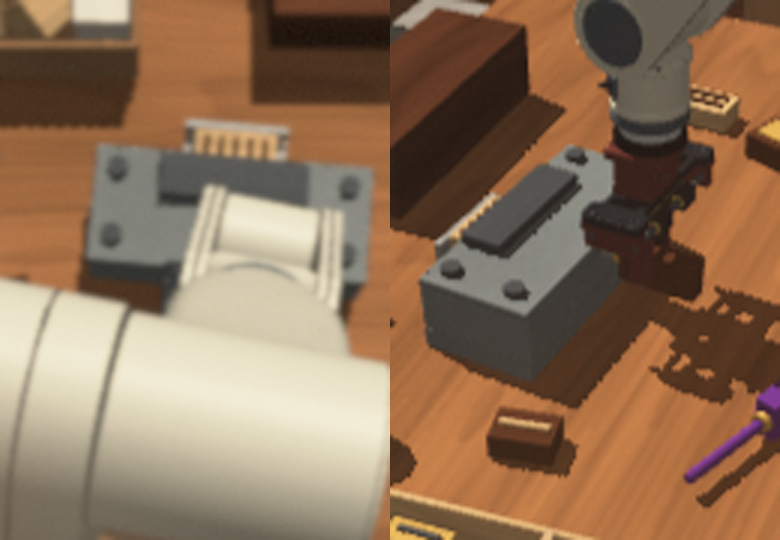

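Carrier is at its stop: it protrudes behind the press at top crop (237,138), and force rose to 13 N with no further motion after about 59 mm of travel. I draw the rod out and lay it on the free table in front, to free the hand for the divider.

Request:
{"op": "arm_command", "data": {"series": [{"linear": [-0.01, 0, 0], "turn": 0}, {"linear": [-0.02, 0, 0], "turn": 0}, {"linear": [-0.02, 0, 0], "turn": 0}, {"linear": [-0.02, 0, 0], "turn": 0}, {"linear": [-0.02, 0, 0], "turn": 0}, {"linear": [-0.02, 0, 0], "turn": 0}, {"linear": [-0.02, 0, 0], "turn": 0}, {"linear": [-0.01, 0, 0], "turn": 0}, {"linear": [0, 0, 0], "turn": 0}]}}

```text
t: 15.1
ee_pos: [384.7, -85.3, 56.9]
orientation: [3.139, -0.131, 0.001]
ft_force: [0.9, -0.9, -2.2]
width: 25.7
grasp_force: 30.0
```

Request:
{"op": "arm_command", "data": {"series": [{"linear": [0.01, 0.03, 0], "turn": 0}, {"linear": [0, 0, 0.015], "turn": 0}, {"linear": [0, 0, 0.01], "turn": 0}, {"linear": [0, 0, 0.003], "turn": 0}, {"linear": [0, 0, 0], "turn": 0}]}}

```text
t: 15.6
ee_pos: [392.6, -115.7, 28.2]
orientation: [-3.139, 0.13, 0.001]
ft_force: [-0.2, 0.3, -3.0]
width: 25.5
grasp_force: 30.0
```

Request:
{"op": "arm_command", "data": {"series": [{"linear": [0, 0, 0.002], "turn": 0}, {"linear": [0, 0, 0], "turn": 0}]}}

```text
t: 15.8
ee_pos: [393.1, -115.9, 27.0]
orientation: [3.139, -0.13, 0.001]
ft_force: [1.8, 1.4, -1.0]
width: 25.5
grasp_force: 30.0
```

Request:
{"op": "arm_command", "data": {"series": [{"linear": [0, 0, 0.001], "turn": 0}, {"linear": [0, 0, 0], "turn": 0}]}}

```text
t: 16.0
ee_pos: [393.5, -116.0, 26.3]
orientation: [3.139, -0.131, 0.003]
ft_force: [3.5, 2.9, 5.3]
width: 25.8
grasp_force: 30.0
```

Request:
{"op": "arm_command", "data": {"series": [{"linear": [0, 0, 0], "turn": 0}, {"linear": [0, 0, 0], "turn": 0}, {"linear": [0, 0, 0], "turn": 0}, {"linear": [0, 0, 0], "turn": 0}], "jaw": 0.1}}

```text
t: 16.4
ee_pos: [392.5, -116.0, 25.7]
orientation: [-3.139, 0.131, 0.0]
ft_force: [1.0, 0.7, -0.3]
width: 47.7
grasp_force: 0.0
```

Request:
{"op": "arm_command", "data": {"series": [{"linear": [0, 0, -0.03], "turn": 0}, {"linear": [0, 0, -0.04], "turn": 0}, {"linear": [0, 0, -0.04], "turn": 0}, {"linear": [0, 0, -0.04], "turn": 0}, {"linear": [0, 0, 0], "turn": 0}]}}

```text
t: 16.9
ee_pos: [395.3, -117.0, 179.9]
orientation: [3.136, -0.131, 0.014]
ft_force: [0.8, -0.7, -0.8]
width: 48.4
grasp_force: 0.0
```

```bash
python3 - <<'E'
from to import *
p=P['tray']; x,y=loc('tray',-50,0); to(x,y,70,p[2]); b=snap('side','s4')
a=load('top0')
A=cv2.resize(a['frame'][150:262,196:246],None,fx=5,fy=5,interpolation=cv2.INTER_CUBIC)
B=cv2.resize(b['frame'][200:340,190:350],None,fx=3.4,fy=3.4,interpolation=cv2.INTER_CUBIC)
I=np.zeros((560,250+544,3),np.uint8);I[:,:250]=A;I[:476,250:]=B;cv2.imwrite('pics/c6.png',I)
E
```

```text
turn -0.1708 then tool shift m [ 0.0543 -0.4372  0.1099] t 16.9 pos [ 395.3 -117.   179.9] yaw -0.0832 F [ 0.8 -0.7 -0.8] w 48.4
```

View pics/c6.png

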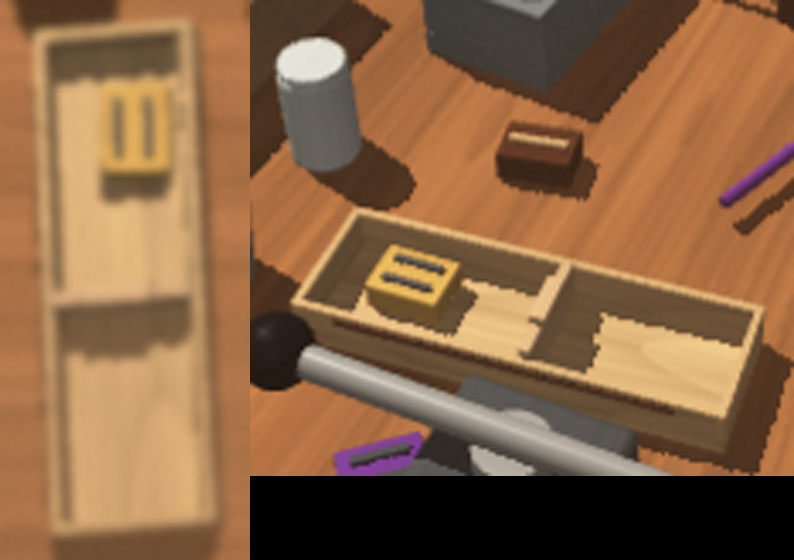

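The divider's ledge shows at side crop (560,275), and the die lies clear beyond it in the +x bay, at top crop (136,130). I close the fingers and go into the rod bay next to the ledge.

Request:
{"op": "arm_command", "data": {"series": [{"linear": [0, 0, 0], "turn": -0.0854}, {"linear": [0, 0, 0], "turn": -0.0854}, {"linear": [0.005, -0.0437, 0], "turn": 0}, {"linear": [0.005, -0.0437, 0], "turn": 0}, {"linear": [0.005, -0.0437, 0], "turn": 0}, {"linear": [0.005, -0.0437, 0], "turn": 0}, {"linear": [0.005, -0.0437, 0], "turn": 0}, {"linear": [0.005, -0.0437, 0], "turn": 0}, {"linear": [0.005, -0.0437, 0], "turn": 0}, {"linear": [0.005, -0.0437, 0], "turn": 0}], "jaw": -1}}

```text
t: 17.95
ee_pos: [400.6, 237.1, 173.9]
orientation: [3.137, 0.138, -0.004]
ft_force: [0.8, -1.1, 0.2]
width: 0.2
grasp_force: 0.0
```

Request:
{"op": "arm_command", "data": {"series": [{"linear": [0.002, -0.0437, 0], "turn": 0}, {"linear": [0.002, -0.0437, 0], "turn": 0}, {"linear": [0, 0, 0.03], "turn": 0}, {"linear": [0, 0, 0], "turn": 0}, {"linear": [0, 0, 0], "turn": 0}]}}

```text
t: 18.45
ee_pos: [396.9, 321.8, 144.0]
orientation: [3.136, 0.138, -0.006]
ft_force: [-0.2, 0.3, 0.2]
width: 0.4
grasp_force: 0.0
```

```bash
python3 - <<'E'
from to import *
p=P['tray']; x,y=loc('tray',-56,0); to(x,y,62,p[2])
E
```

```text
turn 0.0001 then tool shift m [ 0.0084 -0.0002  0.082 ] t 18.45 pos [396.9 321.8 144. ] yaw 0.0877 F [-0.2  0.3  0.2] w 0.4
```

Request:
{"op": "arm_command", "data": {"series": [{"linear": [0, 0, 0.04], "turn": 0}, {"linear": [0, 0, 0.035], "turn": 0}, {"linear": [0, 0, 0.006], "turn": 0}, {"linear": [0, 0, 0], "turn": 0}, {"linear": [0.01, 0, 0], "turn": 0}, {"linear": [0.01, 0, 0], "turn": 0}, {"linear": [0.01, 0, 0], "turn": 0}, {"linear": [0.01, 0, 0], "turn": 0}, {"linear": [0, 0, 0], "turn": 0}]}}

```text
t: 19.35
ee_pos: [439.9, 327.0, 65.3]
orientation: [-3.138, -0.136, -0.003]
ft_force: [0.0, -0.5, 0.9]
width: 0.3
grasp_force: 0.0
```

Request:
{"op": "arm_command", "data": {"series": [{"linear": [0.01, 0, 0], "turn": 0}, {"linear": [0.01, 0, 0], "turn": 0}, {"linear": [0.01, 0, 0], "turn": 0}, {"linear": [0.01, 0, 0], "turn": 0}, {"linear": [0, 0, 0], "turn": 0}]}}

```text
t: 19.85
ee_pos: [479.8, 330.5, 64.7]
orientation: [-3.138, -0.136, -0.003]
ft_force: [-0.1, 0.5, 0.6]
width: 0.2
grasp_force: 0.0
```

Request:
{"op": "arm_command", "data": {"series": [{"linear": [0.01, 0, 0], "turn": 0}, {"linear": [0.01, 0, 0], "turn": 0}, {"linear": [0.01, 0, 0], "turn": 0}, {"linear": [0.008, 0, 0], "turn": 0}, {"linear": [0, 0, 0], "turn": 0}]}}

```text
t: 20.35
ee_pos: [517.2, 333.7, 64.7]
orientation: [-3.138, -0.137, -0.002]
ft_force: [-0.5, -0.1, -0.2]
width: 0.8
grasp_force: 0.0
```

```bash
python3 - <<'E'
from to import *
p=P['tray']; x,y=loc('tray',56,0); to(x,y,62,p[2]); 
E
```

```text
turn -0.0004 then tool shift m [-0.0005  0.0011  0.0027] t 20.35 pos [517.2 333.7  64.7] yaw 0.0872 F [-0.5 -0.1 -0.2] w 0.8
```

Request:
{"op": "arm_command", "data": {"series": [{"linear": [-0.01, 0, 0], "turn": 0}, {"linear": [-0.03, 0, -0.02], "turn": 0}, {"linear": [-0.03, 0, -0.04], "turn": 0}, {"linear": [0, 0, -0.045], "turn": 0}, {"linear": [0, 0, -0.02], "turn": 0}, {"linear": [0, 0, 0], "turn": 0}]}}

```text
t: 20.95
ee_pos: [447.2, 328.7, 193.5]
orientation: [-3.134, -0.138, -0.011]
ft_force: [0.5, 0.5, -1.1]
width: 0.3
grasp_force: 0.0
```

```bash
python3 - <<'E'
from to import *
to(391,-116,26,-0.083)
b=snap('side','s5')
B=cv2.resize(b['frame'][140:340,190:390],None,fx=3,fy=3,interpolation=cv2.INTER_CUBIC)
cv2.imwrite('pics/c7.png',B)
# predicted ledge ends in the crop for divider values
for v in (0,.05,.09,.1,.11):
    X=-26+v*1000
    print(v,[((q-[190,140])*3).round().tolist() for q in proj(b,[[*loc('tray',X-6,s),54] for s in(20,-20)])])
E
```

```text
turn 0.1713 then tool shift m [-0.0192  0.4479  0.1675] t 20.95 pos [447.2 328.7 193.5] yaw 0.0883 F [ 0.5  0.5 -1.1] w 0.3
0 [[274.0, 465.0], [291.0, 429.0]]
0.05 [[217.0, 450.0], [235.0, 415.0]]
0.09 [[172.0, 439.0], [191.0, 405.0]]
0.1 [[161.0, 436.0], [181.0, 402.0]]
0.11 [[149.0, 433.0], [170.0, 399.0]]
```

View pics/c7.png

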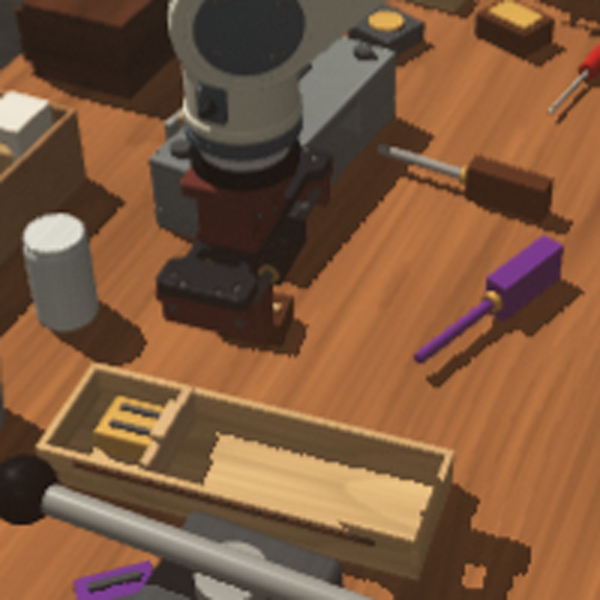

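The divider ledge is now at crop (165-190, 390-430), i.e. a value of about 0.095 m. The die is still in its bay at (130,420). The rod lies flat at (470,180). I go back to regrasp it.

Request:
{"op": "arm_command", "data": {"series": [{"linear": [0, 0, 0], "turn": 0.0856}, {"linear": [0, 0, 0], "turn": 0.0857}, {"linear": [-0.0019, 0.0448, 0], "turn": 0}, {"linear": [-0.0019, 0.0448, 0], "turn": 0}, {"linear": [-0.0019, 0.0448, 0], "turn": 0}, {"linear": [-0.0019, 0.0448, 0], "turn": 0}, {"linear": [-0.0019, 0.0448, 0], "turn": 0}, {"linear": [-0.0019, 0.0448, 0], "turn": 0}, {"linear": [-0.0019, 0.0448, 0], "turn": 0}, {"linear": [-0.0019, 0.0448, 0], "turn": 0}], "jaw": 0.3}}

```text
t: 22.0
ee_pos: [399.3, -30.0, 188.4]
orientation: [-3.139, 0.131, 0.003]
ft_force: [0.2, -0.6, 1.2]
width: 57.1
grasp_force: 0.0
```

Request:
{"op": "arm_command", "data": {"series": [{"linear": [-0.0019, 0.0448, 0], "turn": 0}, {"linear": [-0.0019, 0.0448, 0], "turn": 0}, {"linear": [0, 0, 0.04], "turn": 0}, {"linear": [0, 0, 0.04], "turn": 0}, {"linear": [0, 0, 0], "turn": 0}, {"linear": [0, 0, 0], "turn": 0}]}}

```text
t: 22.6
ee_pos: [388.4, -117.0, 108.9]
orientation: [-3.138, 0.131, 0.006]
ft_force: [-0.3, -0.3, 0.4]
width: 57.0
grasp_force: 0.0
```

```bash
python3 - <<'E'
from to import *
to(392,-116,26,-0.083)
E
```

```text
turn -0.0006 then tool shift m [ 0.0036 -0.0013  0.0829] t 22.6 pos [ 388.4 -117.   108.9] yaw -0.0836 F [-0.3 -0.3  0.4] w 57.0
```

Request:
{"op": "arm_command", "data": {"series": [{"linear": [0.0036, -0.001, 0.04], "turn": 0}, {"linear": [0, 0, 0.03], "turn": 0}, {"linear": [0, 0, 0.012], "turn": 0}, {"linear": [0, 0, 0], "turn": 0}, {"linear": [0, 0, 0], "turn": 0}]}}

```text
t: 23.1
ee_pos: [394.2, -116.9, 28.9]
orientation: [3.138, -0.131, 0.002]
ft_force: [0.9, -0.4, -0.3]
width: 57.1
grasp_force: 0.0
```

Request:
{"op": "arm_command", "data": {"series": [{"linear": [0, 0, 0], "turn": 0}, {"linear": [0, 0, 0], "turn": 0}, {"linear": [0, 0, 0], "turn": 0}, {"linear": [0, 0, 0], "turn": 0}, {"linear": [0, 0, 0], "turn": 0}, {"linear": [0, 0, 0], "turn": 0}, {"linear": [0, 0, 0], "turn": 0}], "jaw": -1}}

```text
t: 23.8
ee_pos: [393.5, -116.9, 28.0]
orientation: [3.139, -0.132, 0.001]
ft_force: [-1.3, -0.0, 7.3]
width: 25.5
grasp_force: 30.0
```

Request:
{"op": "arm_command", "data": {"series": [{"linear": [0, 0, -0.02], "turn": 0}, {"linear": [0, 0, -0.03], "turn": 0}, {"linear": [0, 0, -0.03], "turn": 0}, {"linear": [0, 0, -0.03], "turn": 0}, {"linear": [0, 0, -0.03], "turn": 0}, {"linear": [0, 0, 0], "turn": 0}]}}

```text
t: 24.4
ee_pos: [395.1, -117.4, 170.4]
orientation: [3.137, -0.131, 0.009]
ft_force: [0.5, -0.1, -2.7]
width: 25.9
grasp_force: 30.0
```

```bash
python3 - <<'E'
from to import *
p=P['tray']; x,y=loc('tray',-85,0); to(x,y,165,p[2])
E
```

```text
turn -0.1713 then tool shift m [ 0.0195 -0.4376  0.0054] t 24.4 pos [ 395.1 -117.4  170.4] yaw -0.0837 F [ 0.5 -0.1 -2.7] w 25.9
```

Request:
{"op": "arm_command", "data": {"series": [{"linear": [0, 0, 0], "turn": -0.0856}, {"linear": [0, 0, 0], "turn": -0.0857}, {"linear": [0.0015, -0.0437, 0], "turn": 0}, {"linear": [0.0015, -0.0437, 0], "turn": 0}, {"linear": [0.0015, -0.0437, 0], "turn": 0}, {"linear": [0.0015, -0.0437, 0], "turn": 0}, {"linear": [0.0015, -0.0437, 0], "turn": 0}, {"linear": [0.0015, -0.0437, 0], "turn": 0}, {"linear": [0.0015, -0.0437, 0], "turn": 0}, {"linear": [0.0015, -0.0437, 0], "turn": 0}]}}

```text
t: 25.4
ee_pos: [373.3, 233.8, 166.1]
orientation: [3.137, 0.138, -0.003]
ft_force: [-0.6, -0.1, -2.9]
width: 25.8
grasp_force: 30.0
```

Request:
{"op": "arm_command", "data": {"series": [{"linear": [0.0015, -0.0437, 0], "turn": 0}, {"linear": [0.0015, -0.0437, 0], "turn": 0}, {"linear": [0, 0, 0.03], "turn": 0}, {"linear": [0, 0, 0.03], "turn": 0}, {"linear": [0, 0, 0], "turn": 0}, {"linear": [0, 0, 0], "turn": 0}]}}

```text
t: 26.0
ee_pos: [369.1, 319.0, 106.5]
orientation: [3.136, 0.137, -0.004]
ft_force: [0.2, -0.3, -2.3]
width: 26.2
grasp_force: 30.0
```

```bash
python3 - <<'E'
from to import *
p=P['tray']; x,y=loc('tray',-89,0); to(x,y,36,p[2])
b=snap('side','s6')
B=cv2.resize(b['frame'][200:350,190:370],None,fx=4,fy=4,interpolation=cv2.INTER_CUBIC)
cv2.imwrite('pics/c8.png',B)
E
```

```text
turn -0.0001 then tool shift m [ 0.0032 -0.0006  0.0705] t 26.0 pos [369.1 319.  106.5] yaw 0.0875 F [ 0.2 -0.3 -2.3] w 26.2
```

Request:
{"op": "arm_command", "data": {"series": [{"linear": [0.003, 0, 0.02], "turn": 0}, {"linear": [0, 0, 0.015], "turn": 0}, {"linear": [0, 0, 0], "turn": 0}]}}

```text
t: 26.35
ee_pos: [373.0, 319.6, 72.6]
orientation: [3.138, 0.136, -0.001]
ft_force: [-1.4, -0.9, -2.1]
width: 26.0
grasp_force: 30.0
```

Request:
{"op": "arm_command", "data": {"series": [{"linear": [0, 0, 0.01], "turn": 0}, {"linear": [0, 0, 0.01], "turn": 0}, {"linear": [0, 0, 0], "turn": 0}]}}

```text
t: 26.65
ee_pos: [372.7, 319.7, 52.0]
orientation: [3.138, 0.137, -0.001]
ft_force: [-0.5, 0.7, -2.4]
width: 25.8
grasp_force: 30.0
```

Request:
{"op": "arm_command", "data": {"series": [{"linear": [0, 0, 0.008], "turn": 0}, {"linear": [0, 0, 0.003], "turn": 0}, {"linear": [0, 0, 0], "turn": 0}, {"linear": [0, 0, 0], "turn": 0}]}}

```text
t: 27.05
ee_pos: [373.0, 320.1, 41.6]
orientation: [3.139, 0.138, -0.0]
ft_force: [0.8, -0.1, -1.8]
width: 26.2
grasp_force: 30.0
```

Request:
{"op": "arm_command", "data": {"series": [{"linear": [0, 0, 0.004], "turn": 0}, {"linear": [0, 0, 0.001], "turn": 0}, {"linear": [0, 0, 0], "turn": 0}]}}

```text
t: 27.35
ee_pos: [372.9, 320.0, 36.5]
orientation: [3.138, 0.138, -0.0]
ft_force: [0.1, 0.3, -4.1]
width: 25.7
grasp_force: 30.0
```

Request:
{"op": "arm_command", "data": {"series": [{"linear": [0, 0, 0.002], "turn": 0}, {"linear": [0, 0, 0], "turn": 0}]}}

```text
t: 27.55
ee_pos: [372.9, 320.0, 34.5]
orientation: [3.138, 0.137, -0.0]
ft_force: [1.0, 0.0, -2.8]
width: 26.0
grasp_force: 30.0
```

Request:
{"op": "arm_command", "data": {"series": [{"linear": [0, 0, 0.001], "turn": 0}, {"linear": [0, 0, 0], "turn": 0}]}}

```text
t: 27.75
ee_pos: [373.0, 320.1, 34.1]
orientation: [-3.139, -0.138, -0.0]
ft_force: [-0.4, -1.2, 2.8]
width: 25.9
grasp_force: 30.0
```

Request:
{"op": "arm_command", "data": {"series": [{"linear": [0, 0, 0.001], "turn": 0}, {"linear": [0, 0, 0], "turn": 0}]}}

```text
t: 27.95
ee_pos: [373.0, 320.1, 34.0]
orientation: [-3.138, -0.138, -0.0]
ft_force: [-3.7, -4.0, 17.9]
width: 25.9
grasp_force: 30.0
```

The rod is on the floor. I release with a small opening and lift clear.

Request:
{"op": "arm_command", "data": {"series": [{"linear": [0, 0, -0.001], "turn": 0}, {"linear": [0, 0, 0], "turn": 0}]}}

```text
t: 28.15
ee_pos: [373.2, 320.3, 34.0]
orientation: [-3.138, -0.138, -0.001]
ft_force: [-0.7, -0.2, 6.7]
width: 26.2
grasp_force: 30.0
```

Request:
{"op": "arm_command", "data": {"series": [{"linear": [0, 0, 0], "turn": 0}, {"linear": [0, 0, 0], "turn": 0}, {"linear": [0, 0, 0], "turn": 0}, {"linear": [0, 0, 0], "turn": 0}, {"linear": [0, 0, 0], "turn": 0}], "jaw": 0}}

```text
t: 28.65
ee_pos: [373.0, 320.0, 33.6]
orientation: [3.139, 0.137, -0.0]
ft_force: [0.1, -0.7, 0.0]
width: 43.9
grasp_force: 0.0
```

Request:
{"op": "arm_command", "data": {"series": [{"linear": [0, 0, -0.02], "turn": 0}, {"linear": [0, 0, -0.04], "turn": 0}, {"linear": [0, 0, -0.04], "turn": 0}, {"linear": [0, 0, -0.04], "turn": 0}, {"linear": [0, 0.04, -0.02], "turn": 0}, {"linear": [0, 0.045, 0], "turn": 0}, {"linear": [0, 0.045, 0], "turn": 0}, {"linear": [0, 0.045, 0], "turn": 0}, {"linear": [0, 0, 0], "turn": 0}]}}

```text
t: 29.55
ee_pos: [387.8, 141.8, 193.6]
orientation: [3.138, 0.13, -0.001]
ft_force: [-0.3, -0.7, 0.4]
width: 43.5
grasp_force: 0.0
```

```bash
python3 - <<'E'
from to import *
a=snap('top','t7');b=snap('side','s7')
A=cv2.resize(a['frame'][100:265,170:250],None,fx=3.3,fy=3.3,interpolation=cv2.INTER_CUBIC)
B=cv2.resize(b['frame'][180:345,190:345],None,fx=3.3,fy=3.3,interpolation=cv2.INTER_CUBIC)
n=min(len(A),len(B)); I=np.hstack([A[:n],B[:n]]); print(I.shape); cv2.imwrite('pics/c9.png',I)
print(ctrl.get_obs()['t'])
E
```

```text
(544, 776, 3)
29.65
```

View pics/c9.png

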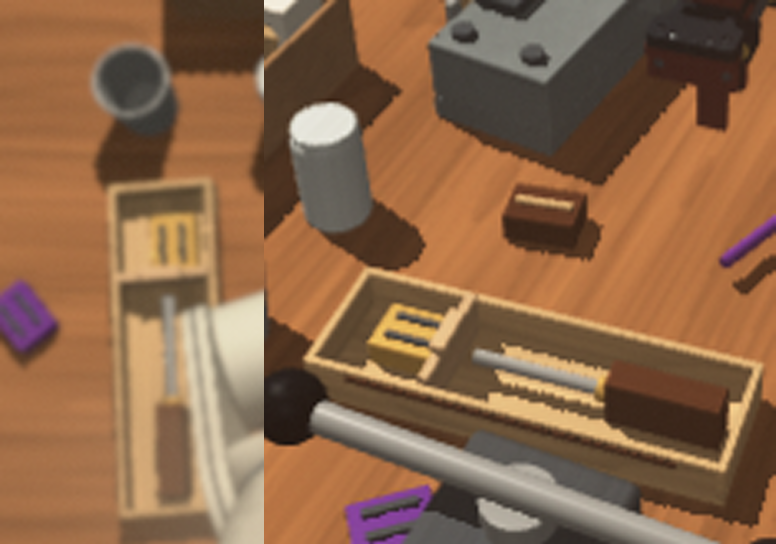

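The rod lies flat in its bay: side view shows the handle at (668,400) and the tip at (480,355), clear of the divider at (455,320). The brass die is still in its own bay at (410,330). I hand the job in.

```bash
python3 -c "
from workcell import ctrl
print(ctrl.close_job())"
```

```text
the job is handed in; nothing more can be done
None
```

The carrier is fully out at the back, the rod lies flat in the rod bay with the divider slid over about 95 mm, and the brass die is still in its own bay; I handed the job in at about 30 s, and no verdict came back.

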